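Build the sieve stack on the shaker for grading stones

TASK

Set up the sieves on the shaker so that the stones can be graded: seat the steel pan in the shaker's collar, then build up from it, one piece at a time, the fine (green), the medium (yellow) and the coarse (red) sieve, and close the stack with the lid. Every piece must sit level and fully home in the one below; leave the gravers, the dividers and the tray of stones where they lie.

Things in the scene. Friction and masses are not known exactly. Their poses are not given: they have to be found in the camera images.
- shaker: Vibrating sieve shaker, fixed on the left or right of the bench: grey housing 130 x 130 mm, rubber bellows, round platform 76 mm across and on it an open upright aluminium collar, 60 mm outside and 54 mm inside diameter, rim 70 mm above the bench. Origin on the bench under the collar's axis, z up. A pan seated in the collar has its origin 62 mm above this one
- pan: Receiving pan, bare steel with plain shiny floor. Drum 60 mm across outside, 54 mm inside, from 8 to 36 mm above the origin, open on top; below it a tapered foot, 51 to 42 mm across. Origin at the foot's bottom, on the axis, z up. Seated, its 8 mm shoulder rests on the collar's rim; fingers below the shoulder would meet the collar. About 0.1 kg
- fine_sieve: Fine sieve, green, brass cloth with 1.5 mm openings. Drum 60 mm across outside, 54 mm inside, from 8 to 36 mm above the origin, open on top; below it a tapered foot, 51 to 42 mm across. Origin at the foot's bottom, on the axis, z up. Seated on another drum, the 8 mm shoulder rests on its rim, origin 28 mm above that drum's; fingers below the shoulder would meet that drum. About 0.08 kg
- medium_sieve: Medium sieve, yellow, brass cloth with 3.5 mm openings. Drum 60 mm across outside, 54 mm inside, from 8 to 36 mm above the origin, open on top; below it a tapered foot, 51 to 42 mm across. Origin at the foot's bottom, on the axis, z up. Seated on another drum, the 8 mm shoulder rests on its rim, origin 28 mm above that drum's; fingers below the shoulder would meet that drum. About 0.08 kg
- coarse_sieve: Coarse sieve, red, brass cloth with 7 mm openings. Drum 60 mm across outside, 54 mm inside, from 8 to 36 mm above the origin, open on top; below it a tapered foot, 51 to 42 mm across. Origin at the foot's bottom, on the axis, z up. Seated on another drum, the 8 mm shoulder rests on its rim, origin 28 mm above that drum's; fingers below the shoulder would meet that drum. About 0.08 kg
- lid: Lid: black disc 60 mm across (8 to 13 mm above the origin) with an aluminium knob in the middle, 24 mm across (13 to 35 mm above the origin), by which to take it; underneath a tapered foot like the sieves'. Origin at the foot's bottom, on the axis, z up. Seated on a sieve, its origin is 28 mm above the sieve's. About 0.07 kg
- graver_a: Bystander, not to be moved: graver with dark mushroom-shaped wooden handle, lying on the bench, about 105 mm long and 25 mm high; origin on the bench below its ferrule, x towards the blade's tip
- graver_b: Bystander, not to be moved: graver with pale mushroom-shaped wooden handle, lying on the bench, about 95 mm long and 25 mm high; origin on the bench below its ferrule, x towards the blade's tip
- dividers: Bystander, not to be moved: dark steel spring dividers lying on the bench, about 145 mm long, 40 mm wide, 11 mm high; origin on the bench under the adjusting screw, x towards the round spring head
- stone_tray: Bystander, not to be moved: blue tray of loose small stones, 75 x 95 x 12 mm, beyond the things; origin under its centre

How it is judged:
On the way, in this order (a step that is already met when the one before it is completed fails the run):
1. the pan is seated in the shaker's collar (horizontal distance between pan and shaker below 0.0045 m and z of pan in the frame of shaker between 0.059 and 0.065 m and angle between pan's own z axis and vertical below 0.07 rad), for 0.2 s.
2. the fine (green) sieve is seated on the pan (horizontal distance between fine_sieve and pan below 0.0045 m and z of fine_sieve in the frame of pan between 0.025 and 0.031 m and angle between fine_sieve's own z axis and vertical below 0.07 rad), for 0.2 s.
3. the medium (yellow) sieve is seated on the fine one (horizontal distance between medium_sieve and fine_sieve below 0.0045 m and z of medium_sieve in the frame of fine_sieve between 0.025 and 0.031 m and angle between medium_sieve's own z axis and vertical below 0.07 rad), for 0.2 s.
4. the coarse (red) sieve is seated on the medium one (horizontal distance between coarse_sieve and medium_sieve below 0.0045 m and z of coarse_sieve in the frame of medium_sieve between 0.025 and 0.031 m and angle between coarse_sieve's own z axis and vertical below 0.07 rad), for 0.2 s.
5. the lid is seated on the coarse sieve (horizontal distance between lid and coarse_sieve below 0.0045 m and z of lid in the frame of coarse_sieve between 0.025 and 0.031 m and angle between lid's own z axis and vertical below 0.07 rad), for 0.2 s.
At the end, for the whole second after the job is handed in: Pan in the shaker's collar, fine sieve on pan, medium on fine, coarse on medium, lid on coarse: each within 4.5 mm of the axis of the piece below, within 3 mm of its fully seated height, tilted less than 0.07 rad, and at rest (below 0.02 m/s) (all of step 1 and all of step 2 and all of step 3 and all of step 4 and all of step 5 and linear speed of each of pan, fine_sieve, medium_sieve, coarse_sieve, lid below 0.02 m/s); the robot touches nothing.
It fails at once if the graver a is moved by more than 20 mm (distance of graver_a from where it was at the start of the episode above 0.02 m).
It fails at once if the graver b is moved by more than 20 mm (distance of graver_b from where it was at the start of the episode above 0.02 m).
It fails at once if the dividers is moved by more than 20 mm (distance of dividers from where it was at the start of the episode above 0.02 m).
It fails at once if the stone tray is moved by more than 20 mm (distance of stone_tray from where it was at the start of the episode above 0.02 m).
It also fails if it takes over 112 s, if anything falls off the work surface, if the arm or the gripper's body presses on something with over 40 N, if the wrist force passes 120 N, or if a joint passes its speed limit or range.

ROBOT

A 6-joint arm with a two-finger parallel gripper is mounted at the origin on the work surface. World frame = base frame: x ahead of the robot, y to its left, z up, the work surface at z = 0. Lengths are in m, angles in rad, forces in N, time in s.
With the tool pointing down it reaches from about 0.375 to 0.75 m from the base axis. Payload 9 kg.
Tool frame: the origin (TCP) lies on the mounting face of the last link; the fingertips stand 173 mm ahead of it and the grasp point (between the pads) lies 155 mm ahead of it; z points along the fingers, y is the line along which they close (so a half turn about z gives the same grasp; the last joint's range is limited). The gripper opens to 85 mm and grips with 20 to 120 N. Pads are 22 mm wide; open, the fingers measure 114 mm over their backs; the gripper's body (76 mm by 85 mm) begins 54 mm behind the grasp point. The pads swing forward as they close: fully open they stand 13 mm farther back than shut.
Start: joints at [1.008, 0.104, 0.097, 1.564, 0, 1.353], TCP at [0.203, 0.565, 0.405] pointing down, gripper open.
Joint ranges: [-2.99, 2.99], [-0.84, 1.86], [-1.1, 1.16], [-1.84, 2.11], [-1.51, 1.56], [-3.14, 3.14]. Speed limits (rad/s): [2.22, 2.22, 2.57, 3.14, 3.14, 3.14].

INTERFACE

Orientations are given as a unit quaternion [w, x, y, z].
In Python, from cell import bot gives the robot as it stands.
- The arm moves only by the shell command python3 -m jog 'ROWS' [OPENING] [FORCE]. ROWS is a JSON object of lists of equal length, an entry for each row: "slide": the shift along the tool's x, y, z in m, a list of three; "yaw": the turn about the tool's z in degrees. In form: {"slide": [[dx, dy, dz], ...], "yaw": [yaw, ...]}. A call has 1 to 12 rows; each row shifts and turns the commanded pose from where the row before left it, along the tool's axes as they then stand; what a row does not reach is not made up. A row lasts 1/10 s, in which the tool goes at most 50 mm and 8.59 degrees, less where a joint would pass 70% of its speed; a pose out of reach is approached as far as the arm can. A call with a gripper value outside its range is refused whole. OPENING is the finger opening in m, from 0 to 0.0854, set as the call begins (- or left out, the last holds). The fingers move at their own pace and stop on an object; FORCE is the grip in N (left out, the last holds). Time passes only in rows, so rows that do not move let the fingers close. It gives the time, the measured TCP pose, the force, the opening and the grip force at its end, in the units of the state.
- bot.state(): the state, without advancing time (a new reading comes with each control period).
- bot.snapshot(name): name is "side" or "top" or "wrist"; returns a dict with "color" (400x640x3 uint8, blue, green, red), "K" (3x3 intrinsics, pixels), "T" (4x4, takes a point from camera to world coordinates). Camera axes: x right, y up, looking along -z (the intrinsics and any distortion apply to the point x, -y, -z); pixel columns grow to the right and rows downward; lengths in m; the calibration is good to about 2 mm. A picture is of the moment at which its call begins. There is no depth.
- bot.hand_in(): hands the job in; it is judged then, once.
Trained networks look in the newest picture that a camera, given by its name, has taken for a name from the list of things; names that differ only in an ending like _2 or _b are one class to them, and where a whole thing is asked for, a point or a joint stands for the part that bears it (a point fixed in the world has none). Each returns a list of dicts, best first, with "score" (0 to 1); they miss things now and then, are a little off and sometimes report something else, mostly with a low value. They report only what shows in the picture. A call takes as long as a camera call.
- bot.spot_in(query, camera): "xyz" ([x, y, z] in m, in the coordinates of the camera as it stood for that picture, good to about 4 mm: the middle of the surface that is visible of it).
- bot.masks_of(query, camera): "region" (400x640 bool, what is visible of it).
The state is a dict: "time_s": time; "qpos": joint angles; "joint_vel": joint speeds; "effort": joint torques, N m; "position": TCP position; "eef_rot": TCP orientation; "force": force on the tool from outside, world axes, zero at the start; "ft_torque": the same for the moment, N m; "opening": finger opening in m; "gripper_force": force on a finger pad.
Only numpy, scipy, OpenCV 4.12 (cv2) and the standard library are available. Lean on these libraries where they do the work, as an engineer would, in place of code of your own. Each camera call takes 0.05 s, during which the arm holds its last target. There are 200 camera calls.

## Working session

There is one attempt and no reset: what is moved stays moved. The work goes in short steps, Python scripts to look and compute and a shell command to move; the robot and the scene stay as the last step left them, time stands still between calls to the robot, and variables do not carry over. Pictures are saved under pics/ and viewed, at most 17 in all, crops included, and the job is handed in when it is done.

```bash
mkdir -p pics; ls; cat > h.py <<'E'
from cell import bot
import numpy as np, cv2
def snap(cam,name=None):
    s=bot.snapshot(cam)
    if name: cv2.imwrite(f'pics/{name}.png',s['color'])
    return s
def world(s,p): return (s['T']@np.r_[p,1])[:3]
def ray(s,u,v,z):
    K=np.array(s['K']);T=np.array(s['T'])
    d=np.linalg.inv(K)@[u,v,1]; d=T[:3,:3]@(d*[1,-1,-1]); o=T[:3,3]
    return o+d*(z-o[2])/d[2]
def proj(s,p):
    T=np.array(s['T']);c=T[:3,:3].T@(np.array(p)-T[:3,3]); q=np.array(s['K'])@(c*[1,-1,-1]); return q[:2]/q[2]
E
python3 - <<'E'
from h import *
for c in ['top','side']:
    s=snap(c,c+'0'); print(c,[k for k in s],np.round(s['T'],3).tolist(),np.array(s['K']).tolist())
    for n in ['shaker','pan','fine_sieve','medium_sieve','coarse_sieve','lid','graver_a','graver_b','dividers','stone_tray']:
        print(n,[(np.round(world(s,d['xyz']),3).tolist(),round(d['score'],2)) for d in bot.spot_in(n,c)[:3]])
st=bot.state();print(st)
E
```

```text
pics
top ['color', 'K', 'T'] [[-0.014, 0.987, -0.158, 0.437], [-1.0, -0.014, 0.001, 0.011], [-0.001, 0.158, 0.987, 1.249], [0.0, 0.0, 0.0, 1.0]] [[426.36315323995774, 0.0, 325.12423780880044], [0.0, 426.36315323995774, 198.57730393823334], [0.0, 0.0, 1.0]]
shaker [([0.443, 0.331, 0.032], 0.92)]
pan [([0.647, 0.239, 0.007], 0.72)]
fine_sieve [([0.627, -0.002, 0.017], 0.79), ([0.601, -0.123, 0.017], 0.57)]
medium_sieve [([0.458, -0.121, 0.011], 0.77)]
coarse_sieve [([0.482, 0.091, 0.011], 0.81)]
lid [([0.63, -0.257, 0.016], 0.84)]
graver_a [([0.593, 0.119, 0.018], 0.65), ([0.603, -0.119, 0.017], 0.58)]
graver_b [([0.593, 0.119, 0.018], 0.65), ([0.603, -0.119, 0.017], 0.58)]
dividers [([0.456, 0.002, 0.009], 0.58)]
stone_tray []
side ['color', 'K', 'T'] [[1.0, 0.015, -0.025, 0.588], [-0.028, 0.709, -0.705, -0.722], [0.007, 0.706, 0.709, 0.748], [0.0, 0.0, 0.0, 1.0]] [[402.6846365125039, 0.0, 314.57251347578614], [0.0, 402.6846365125039, 197.78281892803264], [0.0, 0.0, 1.0]]
shaker [([0.444, 0.313, 0.039], 0.95)]
pan [([0.643, 0.246, 0.025], 0.77)]
fine_sieve [([0.625, 0.001, 0.024], 0.7
[... 436 characters left out ...]
0], 0.67)]
{'time_s': 1.1, 'qpos': array([ 1.00829936e+00,  1.04114495e-01,  9.73276995e-02,  1.56392404e+00,
       -1.14331367e-05,  1.35311054e+00]), 'joint_vel': array([-0.00086011,  0.00063904, -0.00020114,  0.00062984,  0.00025126,
       -0.00013868]), 'effort': array([-3.83221022e-04, -5.56760144e+01,  5.03779292e+01,  1.59228616e-04,
       -4.37326426e-04,  2.50180182e-05]), 'position': array([0.20280418, 0.56470242, 0.40473745]), 'eef_rot': array([2.15421242e-05, 1.71552771e-01, 9.85174931e-01, 3.73605061e-05]), 'force': array([ 0.12886238,  0.22544146, -0.34649074]), 'ft_torque': array([ 0.02802582, -0.040816  ,  0.02023782]), 'gripper_force': 0.0, 'opening': 0.08553997020884954}
```

View pics/top0.png

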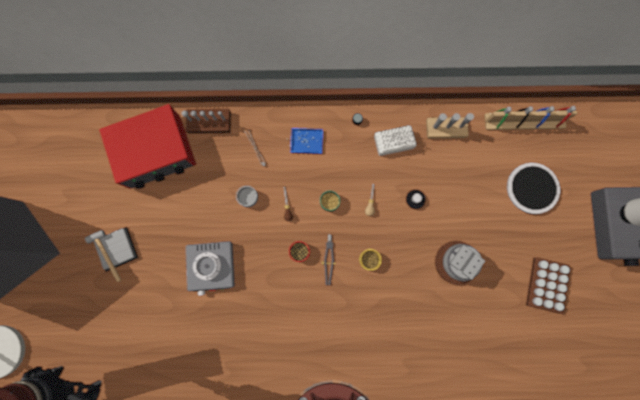

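View pics/side0.png

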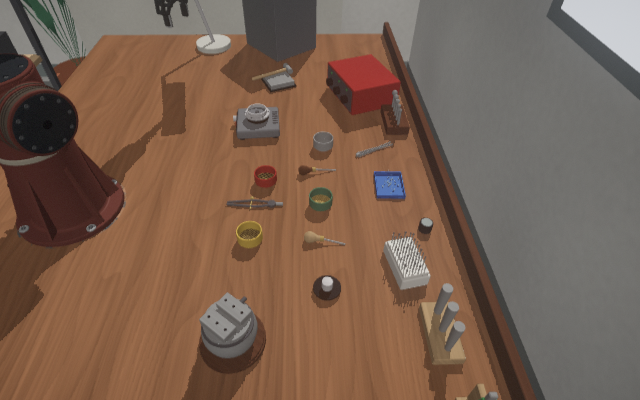

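The pictures agree with the networks: pan at (247,197), shaker collar at (208,265), green at (330,201), yellow at (370,260), red at (299,251) and lid at (415,199) in the top view. I'll square up the tool and go above the pan.

```bash
python3 -m jog '{"slide":[[0,0,0],[0,0,0],[0,0,0],[0,0,0]],"yaw":[-6,-6,-5,-2.8]}' 0.0854 40
python3 -m jog '{"slide":[[-0.03,-0.022,0],[-0.03,-0.022,0],[-0.03,-0.022,0],[-0.03,-0.022,0],[-0.03,-0.022,0],[-0.03,-0.022,0],[-0.03,-0.022,0],[-0.03,-0.022,0],[-0.03,-0.022,0],[-0.03,-0.022,0],[-0.03,-0.022,0],[-0.03,-0.022,0]],"yaw":[0,0,0,0,0,0,0,0,0,0,0,0]}'
python3 -m jog '{"slide":[[-0.02,-0.015,0.02],[-0.02,-0.015,0.02],[-0.01,-0.01,0.02],[0,0,0.02],[0,0,0],[0,0,0]],"yaw":[0,0,0,0,0,0]}'
cat >> h.py <<'E'
def look(n,rimz,name=None):
    """centre of n's rim in the wrist view: circle fitted to mask outline, cast on the rim plane"""
    s=snap('wrist',name); st=bot.state()
    m=bot.masks_of(n,'wrist'); sp=bot.spot_in(n,'wrist')
    print('tcp',st['position'].round(4),st['eef_rot'].round(4))
    for d in sp[:2]: print('spot',world(s,d['xyz']).round(4),round(d['score'],2))
    for d in m[:2]:
        c=max(cv2.findContours(d['region'].astype(np.uint8),cv2.RETR_EXTERNAL,cv2.CHAIN_APPROX_NONE)[0],key=cv2.contourArea)
        x,y,w,h=cv2.boundingRect(c)
        P=np.array([ray(s,*p[0],rimz)[:2] for p in c]); hull=cv2.convexHull(P.astype(np.float32))
        (cx,cy),r=cv2.minEnclosingCircle(hull)
        print('mask',(x,y,w,h),round(d['score'],2),'circle',round(cx,4),round(cy,4),'r',round(r,4))
    return s
E
python3 - <<'E'
from h import *
s=look('pan',0.036,'w1'); print(np.round(s['T'],3).tolist(),np.array(s['K']).round(1).tolist())
E
```

```text
time_s: 1.5
position: [0.2028, 0.5647, 0.4047]
eef_rot: [0.0, -0.002, 1.0, 0.0]
force: [-0.1, -0.1, -0.8]
opening: 0.0854
gripper_force: 0.0
time_s: 2.7
position: [0.5641, 0.2999, 0.4048]
eef_rot: [0.0, -0.0, 1.0, 0.0]
force: [0.2, 0.1, -0.6]
opening: 0.0851
gripper_force: 0.0
time_s: 3.3
position: [0.6128, 0.2611, 0.325]
eef_rot: [-0.0, -0.0, 1.0, 0.0]
force: [-0.9, -0.3, 1.0]
opening: 0.0853
gripper_force: 0.0
tcp [0.613  0.2613 0.326 ] [ 6.e-04 -6.e-04  1.e+00  2.e-04]
spot [0.6459 0.2339 0.0098] 0.79
spot [0.4832 0.3384 0.033 ] 0.56
mask (3, 0, 53, 106) 0.73 circle 0.4938 0.0337 r 0.0402
mask (264, 191, 63, 66) 0.7 circle 0.6426 0.2413 r 0.0337
[[0.0, -0.962, -0.273, 0.544], [1.0, 0.0, 0.0, 0.262], [0.0, -0.273, 0.962, 0.294], [0.0, 0.0, 0.0, 1.0]] [[286.8, 0.0, 318.1], [0.0, 286.8, 199.0], [0.0, 0.0, 1.0]]
```

View pics/w1.png

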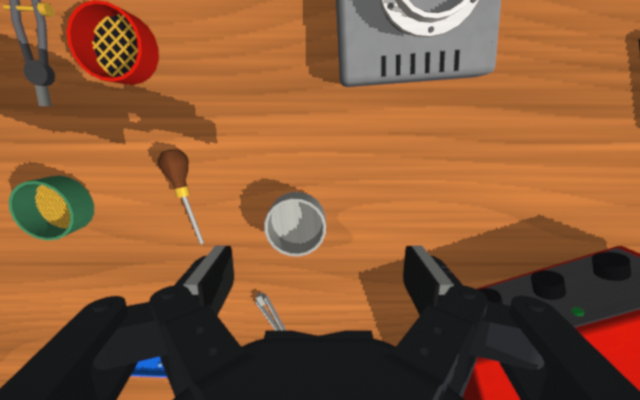

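The wrist view shows the pan rim centred near (295,226), 61 px wide. Graver_a at (180,190) is clear of the fingers. The mask also takes in the drum's side, so I'll fit the drum's silhouette to it instead.

```bash
cat >> h.py <<'E'
from scipy.optimize import minimize
def fit(n,z0=0,cam='wrist',name=None,guess=None):
    """fit x,y of a drum (origin height z0) to the network's mask by its silhouette"""
    s=snap(cam,name); a=np.linspace(0,2*np.pi,40)
    prof=[(.03,.036),(.03,.008),(.021,0)] if n!='lid' else [(.012,.035),(.03,.013),(.03,.008),(.021,0)]
    best=None
    for d in bot.masks_of(n,cam)[:3]:
        m=d['region'].astype(np.uint8); v,u=np.nonzero(m)
        if len(u)<100: continue
        g=ray(s,u.mean(),v.mean(),z0+.02)[:2]
        def cost(p):
            pts=np.array([proj(s,[p[0]+r*np.cos(t),p[1]+r*np.sin(t),z0+h]) for r,h in prof for t in a])
            im=np.zeros_like(m); cv2.fillConvexPoly(im,cv2.convexHull((pts*16).round().astype(np.int32)),1,shift=4)
            return 1-(im&m).sum()/max((im|m).sum(),1)
        r=minimize(cost,g,method='Nelder-Mead',options=dict(initial_simplex=[g,g+[.008,0],g+[0,.008]],xatol=2e-4))
        print(n,cam,'xy',r.x.round(4),'IoU',round(1-r.fun,3),'score',round(d['score'],2))
    return s
def tcp():
    st=bot.state(); print('tcp',st['position'].round(4),'open',round(st['opening'],4),'F',st['force'].round(1))
E
python3 - <<'E'
from h import *
fit('pan');
for n in ['pan','fine_sieve','medium_sieve','coarse_sieve','lid']:
    fit(n,cam='top'); fit(n,cam='side')
s=snap('wrist'); print(ray(s,295.5,226,.036))
s=snap('top'); cv2.imwrite('pics/tc.png',cv2.resize(s['color'][230:300,170:250],None,fx=8,fy=8,interpolation=2))
E
```

```text
pan wrist xy [0.6459 0.2404] IoU 0.956 score 0.56
pan top xy [0.6419 0.2325] IoU 0.272 score 0.64
pan side xy [0.6439 0.2445] IoU 0.913 score 0.9
fine_sieve top xy [ 0.6271 -0.0041] IoU 0.917 score 0.74
fine_sieve top xy [ 0.6141 -0.121 ] IoU 0.3 score 0.59
fine_sieve side xy [ 6.286e-01 -1.000e-04] IoU 0.923 score 0.84
medium_sieve top xy [ 0.4553 -0.1166] IoU 0.859 score 0.92
medium_sieve top xy [0.5969 0.1164] IoU 0.298 score 0.47
medium_sieve side xy [ 0.457  -0.1143] IoU 0.903 score 0.7
coarse_sieve top xy [0.4815 0.085 ] IoU 0.959 score 0.53
coarse_sieve side xy [0.4825 0.0864] IoU 0.91 score 0.83
lid top xy [ 0.6318 -0.2572] IoU 0.905 score 0.61
lid side xy [ 0.6319 -0.2564] IoU 0.929 score 0.86
lid side xy [ 0.456 -0.109] IoU 0.773 score 0.2
[0.64433884 0.24039511 0.036     ]
```

View pics/tc.png

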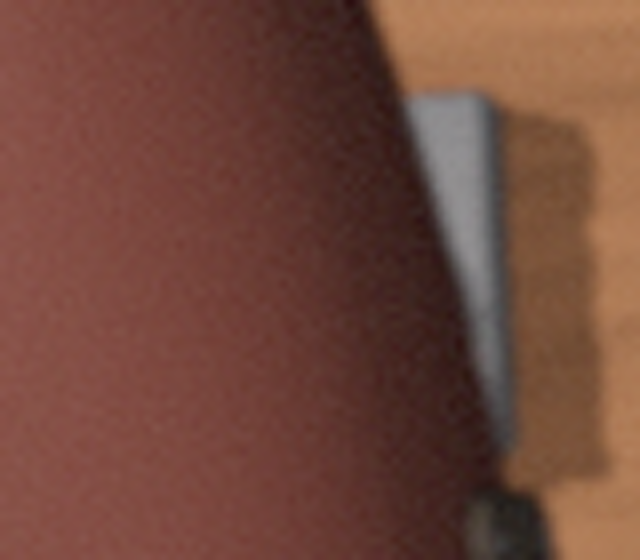

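The arm covers the shaker in this crop, so I'll measure the collar with the wrist camera later. The pan is at (0.645, 0.2405); grasp it and look at the collar while carrying it.

```bash
python3 -m jog '{"slide":[[-0.016,-0.01,0],[-0.016,-0.011,0],[0,0,0.03],[0,0,0.03],[0,0,0.03],[0,0,0.03],[0,0,0.013],[0,0,0.01],[0,0,0],[0,0,0]],"yaw":[0,0,0,0,0,0,0,0,0,0]}' 0.0854
python3 -m jog '{"slide":[[0,0,0],[0,0,0],[0,0,0],[0,0,0],[0,0,0],[0,0,0],[0,0,0],[0,0,0]],"yaw":[0,0,0,0,0,0,0,0]}' 0.05 40
python3 -m jog '{"slide":[[0,0,-0.01],[0,0,-0.03],[0,0,-0.03],[0,0,-0.03],[0,0,-0.03],[0,0,-0.03],[0,0,0],[0,0,0]],"yaw":[0,0,0,0,0,0,0,0]}'
python3 - <<'E'
from h import *
tcp(); snap('wrist','w2')
E
```

```text
time_s: 5.65
position: [0.6456, 0.2402, 0.1832]
eef_rot: [0.001, -0.0, 1.0, 0.0]
force: [0.4, -0.8, 0.5]
opening: 0.0853
gripper_force: 0.0
time_s: 6.45
position: [0.6458, 0.2402, 0.1837]
eef_rot: [0.001, -0.0, 1.0, 0.0]
force: [-2.0, -1.2, 6.3]
opening: 0.0587
gripper_force: 43.5
time_s: 7.25
position: [0.6453, 0.2401, 0.3431]
eef_rot: [0.001, -0.0, 1.0, 0.0]
force: [-0.4, 0.1, -2.2]
opening: 0.0591
gripper_force: 43.3
tcp [0.6453 0.2401 0.3431] open 0.0591 F [-0.4  0.1 -2.2]
```

View pics/w2.png

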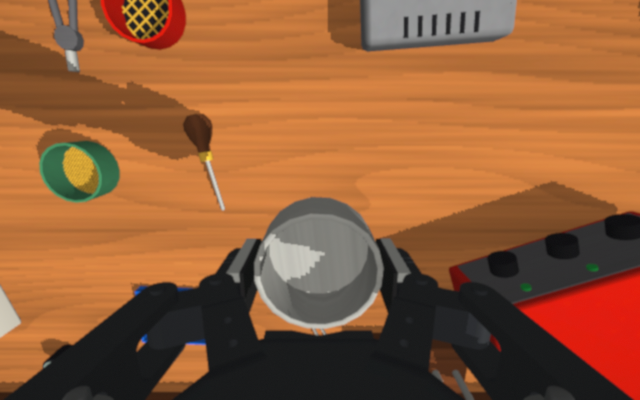

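The pan is held upright, its rim ellipse centred at (319,270) between the pads at opening 59 mm. Next I'll look at the collar from close by.

```bash
python3 -m jog '{"slide":[[0.025,0.016,0],[0.025,0.016,0],[0.025,0.016,0],[0.025,0.016,0],[0.025,0.016,0],[0,0,0],[0,0,0]],"yaw":[0,0,0,0,0,0,0]}'
python3 - <<'E'
from h import *
tcp(); s=snap('wrist','w3'); p=bot.state()['position']
print('held rim',ray(s,319,270,p[2]-.147)-p)
E
```

```text
time_s: 8.0
position: [0.5194, 0.3201, 0.3407]
eef_rot: [-0.001, -0.001, 1.0, -0.0]
force: [-0.4, -0.9, -1.3]
opening: 0.0592
gripper_force: 43.4
tcp [0.5194 0.3201 0.3407] open 0.0592 F [-0.4 -0.9 -1.3]
held rim [-0.00352236  0.00178736 -0.147     ]
```

View pics/w3.png

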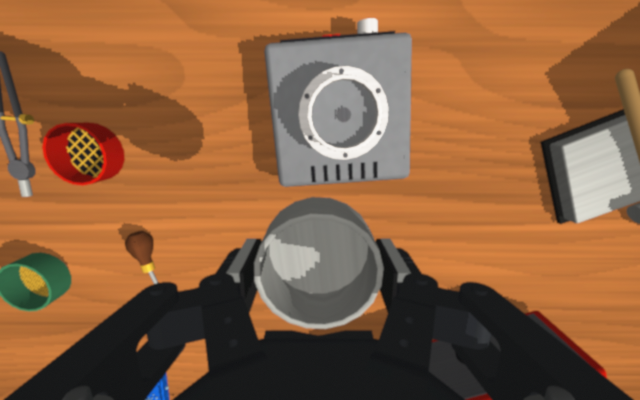

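Collar ring at about (344,112). I'll zoom in to tell the rim from the platform.

```bash
python3 - <<'E'
from h import *
im=cv2.imread('pics/w3.png')[55:170,285:405]
cv2.imwrite('pics/w3c.png',cv2.resize(im,None,fx=5,fy=5,interpolation=2))
E
```

```text
(no output)
```

View pics/w3c.png

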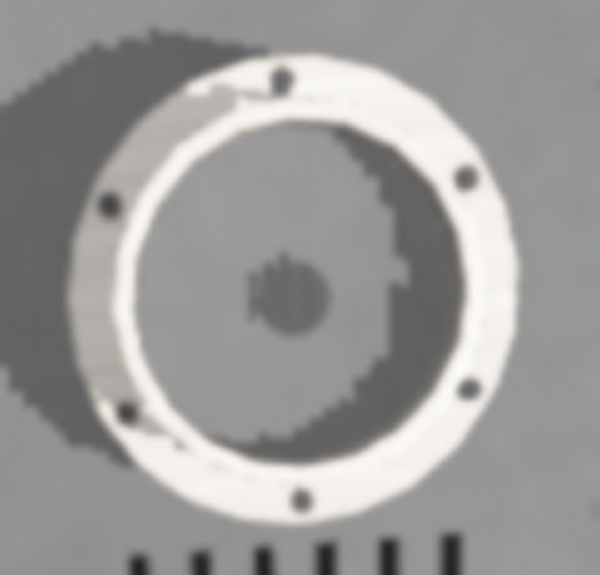

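Inner rim edge: centre at crop (299,291), i.e. pixel (344.8,113.3), about 67 px across, which fits 54 mm at z=0.07.

```bash
python3 - <<'E'
from h import *
s=snap('wrist'); p=bot.state()['position']
c=ray(s,344.8,113.3,.07); h=ray(s,319,270.5,p[2]-.147)
print('collar',c,'inner dia',ray(s,378.2,113.3,.07)[1]-ray(s,311.4,113.3,.07)[1],'held',h-p,'held dia',ray(s,383,270,p[2]-.147)[1]-ray(s,255,270,p[2]-.147)[1],'move',c-h,p)
E
```

```text
collar [0.44769958 0.34204708 0.07      ] inner dia 0.053502888529157355 held [-0.00298957  0.00163509 -0.147     ] held dia 0.05777391881125177 move [-0.06971541  0.0209347  -0.1239649 ] [0.52040457 0.31947729 0.3409649 ]
```

```bash
python3 -m jog '{"slide":[[0.024,0.007,0],[0.024,0.007,0],[0.024,0.007,0],[0,0,0.03],[0,0,0.03],[0,0,0.01],[0,0,0],[0,0,0]],"yaw":[0,0,0,0,0,0,0,0]}'
python3 - <<'E'
from h import *
tcp(); s=snap('side','s4'); cv2.imwrite('pics/s4c.png',cv2.resize(s['color'][60:150,210:310],None,fx=6,fy=6,interpolation=2))
E
```

```text
time_s: 8.9
position: [0.4487, 0.3407, 0.2727]
eef_rot: [0.0, -0.0, 1.0, 0.0]
force: [-0.6, -0.4, -0.9]
opening: 0.0591
gripper_force: 43.4
tcp [0.4487 0.3407 0.2727] open 0.0591 F [-0.6 -0.4 -0.9]
```

View pics/s4c.png

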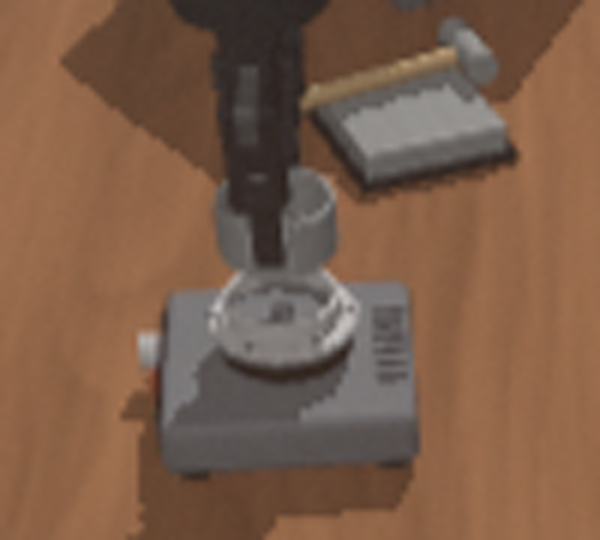

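The side crop shows the pan right above the collar ring (pan centre at crop x≈276, ring at ≈284, the difference being perspective). Lower it gently.

```bash
python3 -m jog '{"slide":[[0,0,0.006],[0,0,0.006],[0,0,0.004],[0,0,0.003],[0,0,0]],"yaw":[0,0,0,0,0]}'
python3 -m jog '{"slide":[[0,0,0.002],[0,0,0.002],[0,0,0]],"yaw":[0,0,0]}'
python3 -m jog '{"slide":[[0,0,0.002],[0,0,0.001],[0,0,0]],"yaw":[0,0,0]}'
```

```text
time_s: 9.45
position: [0.4478, 0.3408, 0.2521]
eef_rot: [-0.0, -0.0, 1.0, -0.0]
force: [-0.1, 0.4, -0.4]
opening: 0.0596
gripper_force: 43.4
time_s: 9.75
position: [0.4479, 0.3409, 0.2485]
eef_rot: [-0.0, -0.0, 1.0, -0.0]
force: [0.3, -0.2, -1.2]
opening: 0.059
gripper_force: 43.4
time_s: 10.05
position: [0.448, 0.3409, 0.2458]
eef_rot: [0.0, -0.0, 1.0, 0.0]
force: [-0.4, -0.2, -1.2]
opening: 0.0593
gripper_force: 43.5
```

```bash
for i in 1; do python3 -m jog '{"slide":[[0,0,0.001],[0,0,0]],"yaw":[0,0]}'
python3 -m jog '{"slide":[[0,0,0.001],[0,0,0]],"yaw":[0,0]}'
python3 -m jog '{"slide":[[0,0,0.001],[0,0,0]],"yaw":[0,0]}'; done | grep -E "posi|force:"
```

```text
position: [0.448, 0.3409, 0.2457]
force: [-3.8, -1.8, 7.1]
gripper_force: 44.1
position: [0.4479, 0.3409, 0.2456]
force: [-6.9, -2.5, 16.2]
gripper_force: 44.8
position: [0.4479, 0.341, 0.2455]
force: [-11.1, -5.4, 23.0]
gripper_force: 45.5
```

Contact at z≈0.2457, where a seated pan should make it. Release, back off and check.

```bash
python3 -m jog '{"slide":[[0,0,-0.002],[0,0,0],[0,0,0],[0,0,0],[0,0,0]],"yaw":[0,0,0,0,0]}' 0.0854
python3 -m jog '{"slide":[[0,0,-0.02],[0,0,-0.03],[0,0,-0.04],[-0.03,-0.02,-0.015],[-0.03,0,0],[0,0,0],[0,0,0]],"yaw":[0,0,0,0,0,0,0]}'
python3 - <<'E'
from h import *
tcp(); s=fit('pan',.062,name='w5'); 
E
```

```text
time_s: 11.15
position: [0.4479, 0.3408, 0.2444]
eef_rot: [-0.0, -0.0, 1.0, -0.0]
force: [0.4, 0.7, -1.1]
opening: 0.0855
gripper_force: 0.0
time_s: 11.85
position: [0.5082, 0.3207, 0.3491]
eef_rot: [-0.001, -0.0, 1.0, -0.0]
force: [0.2, 0.0, 0.6]
opening: 0.0854
gripper_force: 0.0
tcp [0.5082 0.3207 0.3491] open 0.0854 F [0.2 0.  0.6]
pan wrist xy [0.4486 0.342 ] IoU 0.954 score 0.96
```

View pics/w5.png

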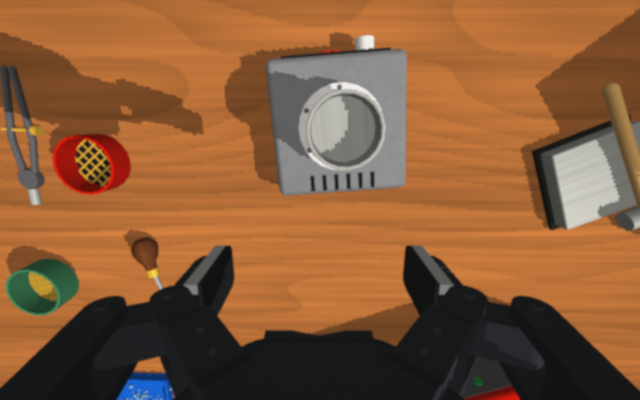

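The pan sits level in the collar, its rim concentric with the ring at (343,125). Next the fine sieve.

```bash
python3 -m jog '{"slide":[[-0.01,-0.032,0],[-0.01,-0.032,0],[-0.01,-0.032,0],[-0.01,-0.032,0],[-0.01,-0.032,0],[-0.01,-0.032,0],[-0.01,-0.032,0],[-0.01,-0.032,0],[-0.01,-0.032,0.01],[-0.01,-0.032,0.01],[0,0,0],[0,0,0]],"yaw":[0,0,0,0,0,0,0,0,0,0,0,0]}'
python3 - <<'E'
from h import *
tcp(); s=fit('fine_sieve',0)
E
```

```text
time_s: 13.15
position: [0.6077, 0.0012, 0.3294]
eef_rot: [-0.0, -0.0, 1.0, 0.0]
force: [-0.4, 0.7, 0.2]
opening: 0.0856
gripper_force: 0.0
tcp [0.6077 0.0012 0.3294] open 0.0856 F [-0.4  0.7  0.2]
fine_sieve wrist xy [ 0.6291 -0.0009] IoU 0.94 score 0.64
```

```bash
python3 -m jog '{"slide":[[-0.011,-0.001,0.01],[-0.01,-0.001,0.02],[0,0,0.03],[0,0,0.03],[0,0,0.03],[0,0,0.016],[0,0,0.01],[0,0,0],[0,0,0]],"yaw":[0,0,0,0,0,0,0,0,0]}'
python3 -m jog '{"slide":[[0,0,0],[0,0,0],[0,0,0],[0,0,0],[0,0,0],[0,0,0],[0,0,0],[0,0,0]],"yaw":[0,0,0,0,0,0,0,0]}' 0.05 40
python3 -m jog '{"slide":[[0,0,-0.01],[0,0,-0.03],[0,0,-0.03],[0,0,-0.03],[0,0,-0.03],[0,0,-0.03],[0,0,0],[0,0,0]],"yaw":[0,0,0,0,0,0,0,0]}'
python3 -m jog '{"slide":[[0.015,0.0285,0],[0.015,0.0285,0],[0.015,0.0285,0],[0.015,0.0285,0],[0.015,0.0285,0],[0.015,0.0285,0],[0.015,0.0285,0],[0.015,0.0285,0],[0.015,0.0285,0],[0.015,0.0285,0],[0.015,0.0285,0],[0.015,0.0285,0]],"yaw":[0,0,0,0,0,0,0,0,0,0,0,0]}'
python3 -m jog '{"slide":[[0,0,0],[0,0,0]],"yaw":[0,0]}'
```

```text
time_s: 14.15
position: [0.6298, -0.0008, 0.1851]
eef_rot: [0.001, -0.001, 1.0, -0.0]
force: [-0.3, -0.5, 0.4]
opening: 0.0858
gripper_force: 0.0
time_s: 14.95
position: [0.63, -0.0012, 0.1855]
eef_rot: [0.001, -0.0, 1.0, -0.0]
force: [-1.2, 0.1, 7.0]
opening: 0.0581
gripper_force: 43.5
time_s: 15.75
position: [0.6294, -0.001, 0.3449]
eef_rot: [0.001, -0.0, 1.0, -0.0]
force: [0.6, 0.1, -0.9]
opening: 0.0576
gripper_force: 43.1
time_s: 16.95
position: [0.4478, 0.3418, 0.3424]
eef_rot: [-0.001, -0.0, 1.0, -0.0]
force: [1.1, 0.9, 0.0]
opening: 0.0577
gripper_force: 43.1
time_s: 17.15
position: [0.4483, 0.3412, 0.3426]
eef_rot: [-0.001, -0.001, 1.0, -0.0]
force: [0.4, -0.4, -0.4]
opening: 0.0576
gripper_force: 43.1
```

Opening is a bit smaller than with the pan, so look at the grip.

```bash
python3 - <<'E'
from h import *
tcp(); snap('wrist','w6')
E
```

```text
tcp [0.4483 0.3412 0.3426] open 0.0576 F [ 0.4 -0.4 -0.4]
```

View pics/w6.png

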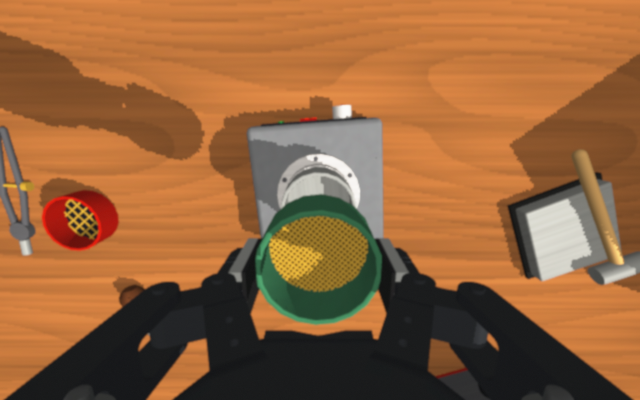

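The green sieve is upright and centred, rim ellipse at about (320,266), much as the pan was. Descend.

```bash
(python3 -m jog '{"slide":[[0,0,0.02],[0,0,0.02],[0,0,0.015],[0,0,0.005],[0,0,0.003],[0,0,0]],"yaw":[0,0,0,0,0,0]}'
python3 -m jog '{"slide":[[0,0,0.002],[0,0,0]],"yaw":[0,0]}'
python3 -m jog '{"slide":[[0,0,0.001],[0,0,0]],"yaw":[0,0]}'
python3 -m jog '{"slide":[[0,0,0.001],[0,0,0]],"yaw":[0,0]}') | grep -E "posi|force:"
```

```text
position: [0.4492, 0.3407, 0.281]
force: [-1.1, -1.2, -0.1]
gripper_force: 43.2
position: [0.4492, 0.341, 0.2792]
force: [0.7, -0.5, -0.8]
gripper_force: 43.2
position: [0.449, 0.341, 0.2779]
force: [0.4, -0.2, -1.1]
gripper_force: 43.2
position: [0.4489, 0.3409, 0.2766]
force: [-0.1, -0.6, -1.2]
gripper_force: 43.2
```

```bash
(python3 -m jog '{"slide":[[0,0,0.001],[0,0,0]],"yaw":[0,0]}'
python3 -m jog '{"slide":[[0,0,0.001],[0,0,0]],"yaw":[0,0]}'
python3 -m jog '{"slide":[[0,0,0.001],[0,0,0]],"yaw":[0,0]}') | grep -E "posi|force:"
```

```text
position: [0.4489, 0.3409, 0.2756]
force: [0.2, -0.1, -0.5]
gripper_force: 43.2
position: [0.4489, 0.3409, 0.2754]
force: [-2.5, -1.2, 5.7]
gripper_force: 43.8
position: [0.4489, 0.3409, 0.2754]
force: [-6.0, -1.7, 12.9]
gripper_force: 44.5
```

Seated exactly where expected (0.2754). Release and go to the medium sieve.

```bash
(python3 -m jog '{"slide":[[0,0,-0.002],[0,0,0],[0,0,0],[0,0,0],[0,0,0]],"yaw":[0,0,0,0,0]}' 0.0854
python3 -m jog '{"slide":[[0,0,-0.02],[0,0,-0.03],[0,0,-0.03],[-0.03,-0.02,0],[-0.03,0,0],[0,0,0],[0,0,0]],"yaw":[0,0,0,0,0,0,0]}'
python3 - <<'E'
from h import *
tcp(); fit('fine_sieve',.09); fit('fine_sieve',.09,'side')
E
python3 -m jog '{"slide":[[0.005,-0.035,0],[0.005,-0.035,0],[0.005,-0.035,0],[0.005,-0.035,0],[0.005,-0.035,0],[0.005,-0.035,0],[0.005,-0.035,0],[0.005,-0.035,0],[0.005,-0.035,0],[0.005,-0.035,0.01],[0.005,-0.035,0.01],[0.005,-0.035,0.01]],"yaw":[0,0,0,0,0,0,0,0,0,0,0,0]}'
python3 -m jog '{"slide":[[0,0,0],[0,0,0]],"yaw":[0,0]}'
python3 - <<'E'
from h import *
tcp(); fit('medium_sieve',0)
E
) | grep -vE "eef|time"
```

```text
position: [0.4489, 0.3409, 0.2755]
force: [0.1, -0.5, 0.7]
opening: 0.0856
gripper_force: 0.0
position: [0.5092, 0.3207, 0.3551]
force: [-0.4, 0.3, -0.2]
opening: 0.0852
gripper_force: 0.0
tcp [0.5092 0.3207 0.3551] open 0.0852 F [-0.4  0.3 -0.2]
fine_sieve wrist xy [0.4485 0.3423] IoU 0.969 score 0.9
fine_sieve side xy [0.4451 0.3403] IoU 0.948 score 0.81
position: [0.4487, -0.0999, 0.3257]
force: [0.4, -1.1, 0.2]
opening: 0.0854
gripper_force: 0.0
position: [0.4489, -0.0991, 0.3257]
force: [0.6, 0.6, -0.2]
opening: 0.0855
gripper_force: 0.0
tcp [ 0.4489 -0.0991  0.3257] open 0.0855 F [ 0.6  0.6 -0.2]
medium_sieve wrist xy [ 0.4584 -0.1126] IoU 0.951 score 0.74
```

```bash
(python3 -m jog '{"slide":[[-0.005,-0.007,0.01],[-0.0045,-0.0075,0.02],[0,0,0.03],[0,0,0.03],[0,0,0.03],[0,0,0.012],[0,0,0.01],[0,0,0],[0,0,0]],"yaw":[0,0,0,0,0,0,0,0,0]}'
python3 -m jog '{"slide":[[0,0,0],[0,0,0],[0,0,0],[0,0,0],[0,0,0],[0,0,0],[0,0,0],[0,0,0]],"yaw":[0,0,0,0,0,0,0,0]}' 0.05 40
python3 -m jog '{"slide":[[0,0,-0.01],[0,0,-0.03],[0,0,-0.03],[0,0,-0.03],[0,0,-0.03],[0,0,-0.03],[0,0,-0.02],[0,0,0],[0,0,0]],"yaw":[0,0,0,0,0,0,0,0,0]}'
python3 -m jog '{"slide":[[0.0008,0.0379,0],[0.0008,0.0379,0],[0.0008,0.0379,0],[0.0008,0.0379,0],[0.0008,0.0379,0],[0.0008,0.0379,0],[0.0008,0.0379,0],[0.0008,0.0379,0],[0.0008,0.0379,0],[0.0008,0.0379,0],[0.0008,0.0379,0],[0.0008,0.0379,0]],"yaw":[0,0,0,0,0,0,0,0,0,0,0,0]}'
python3 -m jog '{"slide":[[0,0,0],[0,0,0]],"yaw":[0,0]}')| grep -vE "eef"
python3 - <<'E'
from h import *
tcp(); snap('wrist','w7')
E
```

```text
time_s: 22.8
position: [0.4594, -0.1137, 0.1847]
force: [-0.0, 0.1, 0.2]
opening: 0.0854
gripper_force: 0.0
time_s: 23.6
position: [0.4594, -0.1139, 0.1853]
force: [-2.8, 1.0, 8.7]
opening: 0.0592
gripper_force: 42.0
time_s: 24.5
position: [0.4589, -0.1136, 0.3639]
force: [-1.0, 0.2, -0.5]
opening: 0.0594
gripper_force: 43.4
time_s: 25.7
position: [0.4481, 0.3427, 0.362]
force: [0.7, 0.5, -1.3]
opening: 0.0591
gripper_force: 43.4
time_s: 25.9
position: [0.4483, 0.3416, 0.362]
force: [0.7, 0.2, -0.8]
opening: 0.0592
gripper_force: 43.5
tcp [0.4483 0.3416 0.362 ] open 0.0592 F [ 0.7  0.2 -0.8]
```

View pics/w7.png

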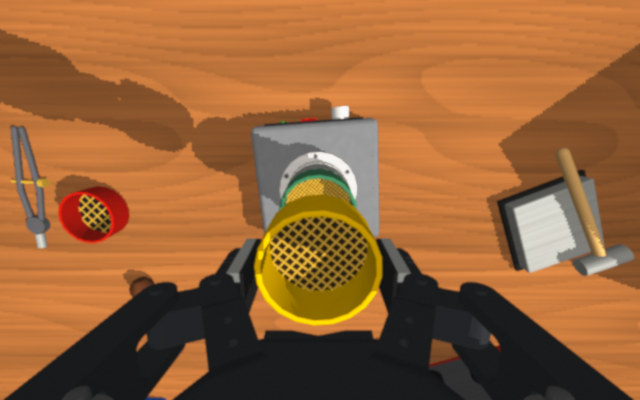

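The yellow sieve is upright, rim at (320,266), same as before. Lower it; contact is expected near 0.303.

```bash
(python3 -m jog '{"slide":[[0,-0.0005,0.02],[0,0,0.02],[0,0,0.01],[0,0,0.003],[0,0,0.002],[0,0,0]],"yaw":[0,0,0,0,0,0]}'
python3 -m jog '{"slide":[[0,0,0.001],[0,0,0.001],[0,0,0]],"yaw":[0,0,0]}'
python3 -m jog '{"slide":[[0,0,0.001],[0,0,0]],"yaw":[0,0]}'
python3 -m jog '{"slide":[[0,0,0.001],[0,0,0]],"yaw":[0,0]}') | grep -E "posi|force:"
```

```text
position: [0.4491, 0.3405, 0.3094]
force: [-0.4, 0.3, -0.1]
gripper_force: 43.5
position: [0.4489, 0.3408, 0.3069]
force: [0.4, -0.2, -0.8]
gripper_force: 43.5
position: [0.4489, 0.3407, 0.3056]
force: [-0.2, 0.7, -0.3]
gripper_force: 43.5
position: [0.4488, 0.3407, 0.3046]
force: [-0.3, -0.5, -0.9]
gripper_force: 43.5
```

```bash
(python3 -m jog '{"slide":[[0,0,0.001],[0,0,0]],"yaw":[0,0]}'
python3 -m jog '{"slide":[[0,0,0.001],[0,0,0]],"yaw":[0,0]}'
python3 -m jog '{"slide":[[0,0,0.001],[0,0,0]],"yaw":[0,0]}') | grep -E "posi|force:"
```

```text
position: [0.4488, 0.3407, 0.3035]
force: [0.4, 0.2, -0.6]
gripper_force: 43.5
position: [0.4489, 0.3407, 0.3034]
force: [-1.8, -1.3, 4.3]
gripper_force: 43.9
position: [0.4489, 0.3407, 0.3033]
force: [-4.7, -2.7, 10.6]
gripper_force: 44.5
```

Home. Release and go to the coarse sieve.

```bash
(python3 -m jog '{"slide":[[0,0,-0.002],[0,0,0],[0,0,0],[0,0,0],[0,0,0]],"yaw":[0,0,0,0,0]}' 0.0854
python3 -m jog '{"slide":[[0,0,-0.02],[0,0,-0.03],[0,0,-0.03],[-0.03,-0.02,0],[-0.03,0,0],[0,0,0],[0,0,0]],"yaw":[0,0,0,0,0,0,0]}'
python3 - <<'E'
from h import *
tcp(); fit('medium_sieve',.118); fit('medium_sieve',.118,'side')
E
python3 -m jog '{"slide":[[0.004,-0.029,0],[0.004,-0.029,0],[0.004,-0.029,0],[0.004,-0.029,0],[0.004,-0.029,0.01],[0.004,-0.029,0.01],[0.004,-0.029,0.02],[0.004,-0.029,0.02],[0,0,0],[0,0,0]],"yaw":[0,0,0,0,0,0,0,0,0,0]}'
python3 - <<'E'
from h import *
tcp(); fit('coarse_sieve',0)
E
) | grep -vE "eef|time"
```

```text
position: [0.4489, 0.3407, 0.3035]
force: [0.4, -0.4, -0.2]
opening: 0.0855
gripper_force: 0.0
position: [0.5091, 0.3205, 0.3831]
force: [1.1, -0.3, -1.0]
opening: 0.0856
gripper_force: 0.0
tcp [0.5091 0.3205 0.3831] open 0.0856 F [ 1.1 -0.3 -1. ]
medium_sieve wrist xy [0.4486 0.3421] IoU 0.965 score 0.68
medium_sieve wrist xy [0.4289 0.3177] IoU 0.324 score 0.65
medium_sieve wrist xy [0.704  0.1534] IoU 0.612 score 0.17
medium_sieve side xy [0.4462 0.3387] IoU 0.845 score 0.58
position: [0.4767, 0.0887, 0.3238]
force: [-0.7, -0.1, 0.6]
opening: 0.0856
gripper_force: 0.0
tcp [0.4767 0.0887 0.3238] open 0.0856 F [-0.7 -0.1  0.6]
coarse_sieve wrist xy [0.4843 0.0891] IoU 0.931 score 0.85
```

```bash
(python3 -m jog '{"slide":[[-0.004,0,0.01],[-0.0035,0,0.02],[0,0,0.03],[0,0,0.03],[0,0,0.03],[0,0,0.01],[0,0,0.01],[0,0,0],[0,0,0]],"yaw":[0,0,0,0,0,0,0,0,0]}'
python3 -m jog '{"slide":[[0,0,0],[0,0,0],[0,0,0],[0,0,0],[0,0,0],[0,0,0],[0,0,0],[0,0,0]],"yaw":[0,0,0,0,0,0,0,0]}' 0.05 40
python3 -m jog '{"slide":[[0,0,-0.01],[0,0,-0.03],[0,0,-0.03],[0,0,-0.03],[0,0,-0.03],[0,0,-0.03],[0,0,-0.03],[0,0,-0.02],[0,0,0],[0,0,0]],"yaw":[0,0,0,0,0,0,0,0,0,0]}'
python3 -m jog '{"slide":[[0.0044,0.0315,0],[0.0044,0.0315,0],[0.0044,0.0315,0],[0.0044,0.0315,0],[0.0044,0.0315,0],[0.0044,0.0315,0],[0.0044,0.0315,0],[0.0044,0.0315,0],[0,0,0],[0,0,0]],"yaw":[0,0,0,0,0,0,0,0,0,0]}')| grep -vE "eef"
python3 - <<'E'
from h import *
tcp(); snap('wrist','w8')
E
```

```text
time_s: 31.25
position: [0.4852, 0.0888, 0.1849]
force: [-0.3, -0.2, -0.8]
opening: 0.0856
gripper_force: 0.0
time_s: 32.05
position: [0.4852, 0.0886, 0.1851]
force: [-1.4, 0.5, 6.4]
opening: 0.0574
gripper_force: 43.1
time_s: 33.05
position: [0.4845, 0.0887, 0.3939]
force: [0.5, -0.6, -1.7]
opening: 0.0579
gripper_force: 43.3
time_s: 34.05
position: [0.4486, 0.341, 0.3922]
force: [0.0, -0.4, -2.1]
opening: 0.0575
gripper_force: 43.4
tcp [0.4486 0.341  0.3922] open 0.0575 F [ 0.  -0.4 -2.1]
```

View pics/w8.png

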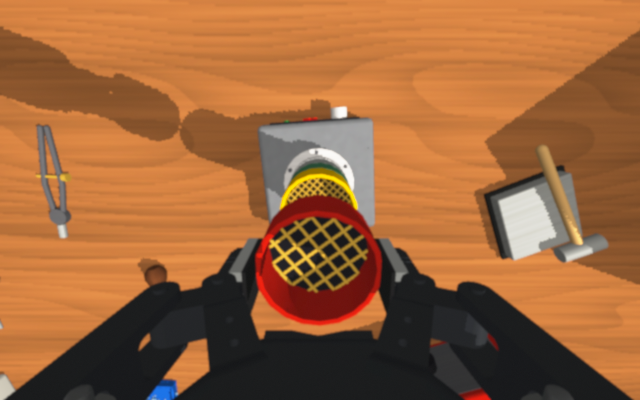

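The red sieve is upright with its rim at (319,266), over the yellow one at (319,190). Contact is expected near 0.331.

```bash
(python3 -m jog '{"slide":[[0,0,0.02],[0,0,0.02],[0,0,0.01],[0,0,0.005],[0,0,0.002],[0,0,0]],"yaw":[0,0,0,0,0,0]}'
python3 -m jog '{"slide":[[0,0,0.001],[0,0,0.001],[0,0,0]],"yaw":[0,0,0]}'
python3 -m jog '{"slide":[[0,0,0.001],[0,0,0]],"yaw":[0,0]}'
python3 -m jog '{"slide":[[0,0,0.001],[0,0,0]],"yaw":[0,0]}') | grep -E "posi|force:"
```

```text
position: [0.4494, 0.3405, 0.3372]
force: [-0.5, 0.3, -0.2]
gripper_force: 43.4
position: [0.4492, 0.3408, 0.3349]
force: [0.1, -0.3, -0.7]
gripper_force: 43.4
position: [0.4492, 0.3407, 0.3337]
force: [0.1, -0.2, -1.0]
gripper_force: 43.4
position: [0.4491, 0.3407, 0.3326]
force: [0.2, -0.3, -0.9]
gripper_force: 43.4
```

```bash
(python3 -m jog '{"slide":[[0,0,0.001],[0,0,0]],"yaw":[0,0]}'
python3 -m jog '{"slide":[[0,0,0.001],[0,0,0]],"yaw":[0,0]}'
python3 -m jog '{"slide":[[0,0,0.001],[0,0,0]],"yaw":[0,0]}') | grep -E "posi|force:"
```

```text
position: [0.4491, 0.3407, 0.3316]
force: [0.9, 0.1, -0.4]
gripper_force: 43.4
position: [0.4493, 0.3407, 0.3311]
force: [-1.2, -0.6, 2.3]
gripper_force: 43.8
position: [0.4493, 0.3407, 0.3311]
force: [-2.9, -1.9, 9.0]
gripper_force: 44.4
```

Home. Release and go to the lid.

```bash
(python3 -m jog '{"slide":[[0,0,-0.002],[0,0,0],[0,0,0],[0,0,0],[0,0,0]],"yaw":[0,0,0,0,0]}' 0.0854
python3 -m jog '{"slide":[[0,0,-0.02],[0,0,-0.03],[0,0,-0.03],[-0.03,-0.02,0],[-0.03,0,0],[0,0,0],[0,0,0]],"yaw":[0,0,0,0,0,0,0]}'
python3 - <<'E'
from h import *
tcp(); fit('coarse_sieve',.146)
E
python3 -m jog '{"slide":[[-0.005,-0.03,0],[-0.005,-0.03,0],[-0.005,-0.03,0],[-0.005,-0.03,0],[-0.005,-0.03,0],[-0.005,-0.03,0],[-0.005,-0.03,0],[-0.005,-0.03,0],[-0.005,-0.03,0],[-0.005,-0.03,0]],"yaw":[0,0,0,0,0,0,0,0,0,0]}'
python3 -m jog '{"slide":[[-0.005,-0.027,0],[-0.005,-0.027,0],[-0.005,-0.027,0],[-0.005,-0.027,0.01],[-0.005,-0.027,0.01],[-0.005,-0.027,0.01],[-0.005,-0.027,0.01],[-0.005,-0.027,0.01],[-0.005,-0.027,0.01],[-0.005,-0.027,0.01],[0,0,0],[0,0,0]],"yaw":[0,0,0,0,0,0,0,0,0,0,0,0]}'
python3 - <<'E'
from h import *
tcp(); fit('lid',0,name='w9'); s=bot.masks_of('lid','wrist'); print([np.round(world({'T':snap('wrist')['T']},d['xyz']),3) for d in bot.spot_in('lid','wrist')[:2]])
E
) | grep -vE "eef|time"
```

```text
position: [0.4492, 0.3407, 0.3315]
force: [-0.2, -0.1, -0.8]
opening: 0.085
gripper_force: 0.0
position: [0.5095, 0.3205, 0.4111]
force: [-0.2, 0.4, -0.8]
opening: 0.0854
gripper_force: 0.0
tcp [0.5095 0.3205 0.4111] open 0.0854 F [-0.2  0.4 -0.8]
coarse_sieve wrist xy [0.449 0.342] IoU 0.956 score 0.9
position: [0.5589, 0.0203, 0.4121]
force: [0.6, -0.2, -0.2]
opening: 0.0853
gripper_force: 0.0
position: [0.6093, -0.2487, 0.3416]
force: [0.3, -0.4, 0.9]
opening: 0.0849
gripper_force: 0.0
tcp [ 0.6093 -0.2487  0.3416] open 0.0849 F [ 0.3 -0.4  0.9]
lid wrist xy [ 0.6326 -0.2531] IoU 0.94 score 0.98
[array([ 0.627, -0.252,  0.011])]
```

View pics/w9.png

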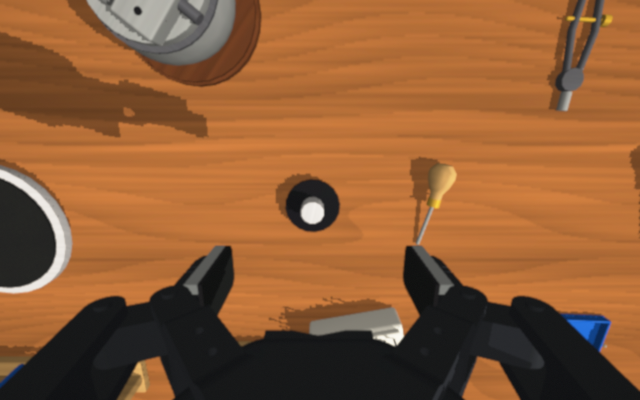

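The lid is at (313,206), knob at (312,211), with graver_b's tip at (420,243) outside the fingers' span. Take the knob.

```bash
(python3 -m jog '{"slide":[[-0.012,-0.0025,0.02],[-0.0115,-0.0025,0.02],[0,0,0.03],[0,0,0.03],[0,0,0.03],[0,0,0.014],[0,0,0.008],[0,0,0],[0,0,0]],"yaw":[0,0,0,0,0,0,0,0,0]}'
python3 -m jog '{"slide":[[0,0,0],[0,0,0],[0,0,0],[0,0,0],[0,0,0],[0,0,0],[0,0,0],[0,0,0],[0,0,0],[0,0,0],[0,0,0],[0,0,0]],"yaw":[0,0,0,0,0,0,0,0,0,0,0,0]}' 0.015 40)| grep -vE "eef"
```

```text
time_s: 40.65
position: [0.6337, -0.2544, 0.1914]
force: [-0.7, 0.4, -0.1]
opening: 0.0857
gripper_force: 0.0
time_s: 41.85
position: [0.6333, -0.2542, 0.1901]
force: [-0.6, -0.1, 4.9]
opening: 0.0227
gripper_force: 39.5
```

```bash
(python3 -m jog '{"slide":[[0,0,-0.01],[0,0,-0.03],[0,0,-0.03],[0,0,-0.03],[0,0,-0.03],[0,0,-0.03],[0,0,-0.03],[0,0,-0.03],[0,0,0],[0,0,0]],"yaw":[0,0,0,0,0,0,0,0,0,0]}'
python3 -m jog '{"slide":[[0.0092,0.03,0],[0.0092,0.03,0],[0.0092,0.03,0],[0.0092,0.03,0],[0.0092,0.03,0],[0.0092,0.03,0],[0.0092,0.03,0],[0.0092,0.03,0],[0.0092,0.03,0],[0.0092,0.03,0]],"yaw":[0,0,0,0,0,0,0,0,0,0]}'
python3 -m jog '{"slide":[[0.0092,0.0295,0],[0.0092,0.0295,0],[0.0092,0.0295,0],[0.0092,0.0295,0],[0.0092,0.0295,0],[0.0092,0.0295,0],[0.0092,0.0295,0],[0.0092,0.0295,0],[0.0092,0.0295,0],[0.0092,0.0295,0],[0,0,0],[0,0,0]],"yaw":[0,0,0,0,0,0,0,0,0,0,0,0]}')| grep -vE "eef"
python3 - <<'E'
from h import *
tcp(); snap('wrist','w10')
E
```

```text
time_s: 42.85
position: [0.6332, -0.2542, 0.4102]
force: [-0.2, 0.3, -0.6]
opening: 0.0227
gripper_force: 39.3
time_s: 43.85
position: [0.54, 0.0469, 0.4078]
force: [0.4, -0.6, -1.0]
opening: 0.0222
gripper_force: 39.3
time_s: 45.05
position: [0.4481, 0.341, 0.408]
force: [-0.1, -0.3, -0.9]
opening: 0.0223
gripper_force: 39.4
tcp [0.4481 0.341  0.408 ] open 0.0223 F [-0.1 -0.3 -0.9]
```

View pics/w10.png

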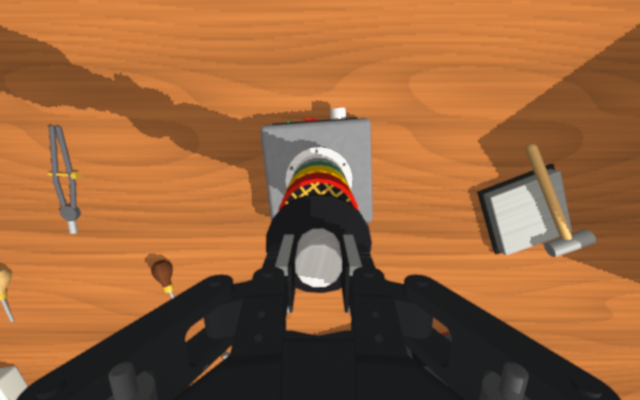

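The lid is held level, its knob at (319,258), above the straight stack. Contact is expected near 0.364.

```bash
(python3 -m jog '{"slide":[[-0.0005,0,0.015],[0,0,0.012],[0,0,0.006],[0,0,0.003],[0,0,0.002],[0,0,0]],"yaw":[0,0,0,0,0,0]}'
python3 -m jog '{"slide":[[0,0,0.001],[0,0,0.001],[0,0,0]],"yaw":[0,0,0]}'
python3 -m jog '{"slide":[[0,0,0.001],[0,0,0]],"yaw":[0,0]}'
python3 -m jog '{"slide":[[0,0,0.001],[0,0,0]],"yaw":[0,0]}') | grep -E "posi|force:"
```

```text
position: [0.4492, 0.3406, 0.3717]
force: [0.5, 0.0, -0.3]
gripper_force: 39.4
position: [0.4492, 0.3408, 0.3698]
force: [-0.2, -0.7, -0.5]
gripper_force: 39.4
position: [0.4492, 0.3407, 0.3686]
force: [-0.4, -0.2, -0.3]
gripper_force: 39.4
position: [0.4491, 0.3407, 0.3676]
force: [-0.2, 0.3, -1.4]
gripper_force: 39.4
```

```bash
(python3 -m jog '{"slide":[[0,0,0.001],[0,0,0.001],[0,0,0]],"yaw":[0,0,0]}'
python3 -m jog '{"slide":[[0,0,0.001],[0,0,0]],"yaw":[0,0]}'
python3 -m jog '{"slide":[[0,0,0.001],[0,0,0]],"yaw":[0,0]}'
python3 -m jog '{"slide":[[0,0,0.001],[0,0,0]],"yaw":[0,0]}') | grep -E "posi|force:"
```

```text
position: [0.4492, 0.3407, 0.3655]
force: [0.1, 0.4, -0.1]
gripper_force: 39.4
position: [0.4492, 0.3407, 0.3646]
force: [0.2, 1.1, -1.5]
gripper_force: 39.4
position: [0.4493, 0.3407, 0.3641]
force: [-0.0, -0.4, 2.2]
gripper_force: 39.5
position: [0.4493, 0.3407, 0.364]
force: [-1.2, -1.4, 7.6]
gripper_force: 40.1
```

Home at 0.364. Release, retreat and check.

```bash
(python3 -m jog '{"slide":[[0,0,-0.002],[0,0,0],[0,0,0],[0,0,0],[0,0,0],[0,0,0],[0,0,0]],"yaw":[0,0,0,0,0,0,0]}' 0.0854
python3 -m jog '{"slide":[[0,0,-0.02],[0,0,-0.02],[0,0,-0.02],[-0.03,-0.03,0],[-0.03,-0.03,0],[-0.03,-0.03,0],[-0.03,-0.03,0],[0,-0.03,0],[0,-0.03,0],[0,0,0],[0,0,0]],"yaw":[0,0,0,0,0,0,0,0,0,0,0]}')| grep -vE "eef"
python3 - <<'E'
from h import *
tcp(); s=fit('lid',.174,'side')
cv2.imwrite('pics/s11.png',cv2.resize(s['color'][40:160,200:340],None,fx=5,fy=5,interpolation=2))
E
```

```text
time_s: 48.0
position: [0.4492, 0.3407, 0.3647]
force: [-0.7, -0.4, -0.2]
opening: 0.0859
gripper_force: 0.0
time_s: 49.1
position: [0.5694, 0.1603, 0.4248]
force: [-0.2, 0.0, 0.3]
opening: 0.0851
gripper_force: 0.0
tcp [0.5694 0.1603 0.4248] open 0.0851 F [-0.2  0.   0.3]
lid side xy [0.448  0.3435] IoU 0.796 score 0.69
```

View pics/s11.png

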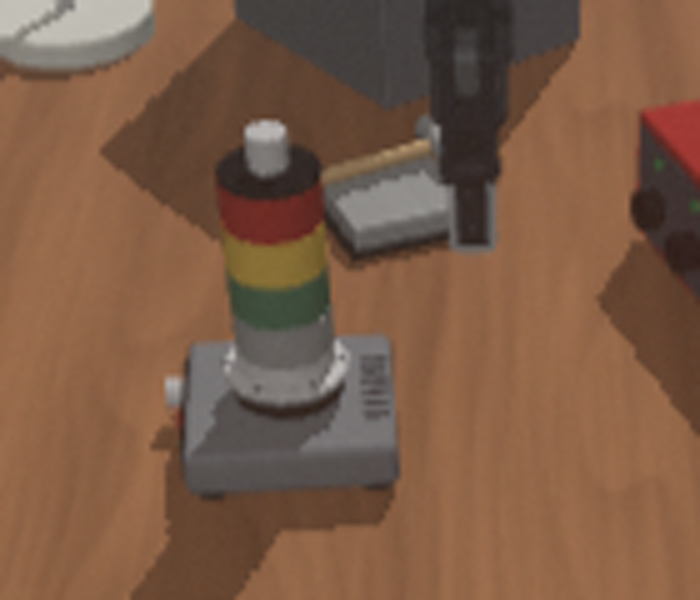

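The stack stands straight and closed, in the order steel, green, yellow, red, lid (knob at crop (266,148)), and the arm is clear of it.

```bash
python3 -c "
from cell import bot
print(bot.hand_in())"
```

```text
the job is handed in; nothing more can be done
None
```

The stack is built on the shaker (pan, fine, medium, coarse, lid); each piece made contact at its expected seated height and the last picture showed it straight; I handed the job in at about 49 s, and no verdict was returned.

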